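# Right the fallen polishing cup and seat it on the finisher base

## Robot

A 6-joint arm with a two-finger parallel gripper is mounted at the origin on the work surface. World frame = base frame: x ahead of the robot, y to its left, z up, the work surface at z = 0. Lengths are in m, angles in rad, forces in N, time in s.
With the tool pointing down it reaches from about 0.4 to 0.825 m from the base axis. Payload 7 kg.
Tool frame: the origin (TCP) lies at the very end of the fingers, on their centre line; the grasp point (between the pads) lies 19 mm behind it; z points along the fingers, y is the line along which they close (so a half turn about z gives the same grasp; the last joint's range is limited). The gripper opens to 88 mm and grips with 3 to 60 N. Pads are 19 mm wide; open, the fingers measure 130 mm over their backs; the gripper's body (78 mm by 193 mm) begins 47 mm behind the grasp point.
Start: joints at [-0.833, 0.359, 0.012, 0, -1.224, -0.288], TCP at [0.293, -0.608, 0.227] pointing down, gripper open.
Joint ranges: [-3.07, 3.07], [-1.43, 2.12], [-1.02, 1.25], [-3.03, 1.67], [-3.05, -0], [-3.03, 3.03]. Speed limits (rad/s): [2.39, 2.39, 3.01, 3.14, 3.14, 3.14].

## Interface

Orientations are given as [roll, pitch, yaw] about the fixed x, y, z axes, in that order (R = Rz(yaw) Ry(pitch) Rx(roll)).
In Python, from station import * gives the robot as it stands.
- The arm moves only by the tool servo_tool, never from a script. Its argument "moves" is a list of rows, each an object of numbers: "jaw": the opening, from 0 (shut) to 1 (fully open); "dx", "dy", "dz": the shift along the world's x, y, z in m; "roll": the turn about the world's z in degrees. A call has exactly 10 rows; each row shifts and turns the commanded pose from where the row before left it; what a row does not reach is not made up. A row lasts 1/8 s, in which the tool goes at most 62.5 mm and 10.7 degrees, less where a joint would pass 70% of its speed; a pose out of reach is approached as far as the arm can. A call with a gripper value outside its range is refused whole. The fingers move at their own pace and stop on an object; "newtons" is the grip in N (left out, the last holds). Time passes only in rows, so rows that do not move let the fingers close, or fill a call up. It gives the time, the measured TCP pose, the force, the opening and the grip force at its end, in the units of the state.
- get_state(): the state, without advancing time (a new reading comes with each control period).
- grab_frame(name): name is "scene" or "top" or "wrist"; returns (picture, depth): 400x640x3 uint8, red, green, blue; 400x640 float32, m along the optical axis (not along the pixel's ray), 0 where there is no reading.
- calibration(name): a dict with "intrinsics" (3x3 intrinsics, pixels), "R" (3x3) and "t" (3): a world point X has camera coordinates R X + t. Camera axes: x right, y down, z forward; pixel columns grow to the right and rows downward; lengths in m; the calibration is good to about 2 mm. A picture is of the moment at which its call begins: read the wrist's pose just before it. calibration takes no time and is no camera call; for the wrist camera it gives the pose at the moment of the call.
- job_done(): hands the job in; it is judged then, once.
The state is a dict: "t": time; "q": joint angles; "qd": joint speeds; "joint_efforts": joint torques, N m; "eef_pos": TCP position; "ee_rot": TCP orientation; "force": force on the tool from outside, world axes, zero at the start; "moment": the same for the moment, N m; "width": finger opening in m; "gripper_force": force on a finger pad.
Only numpy, scipy, OpenCV 4.12 (cv2) and the standard library are available. Lean on these libraries where they do the work, as an engineer would, in place of code of your own. Each camera call takes 0.05 s, during which the arm holds its last target. There are 200 camera calls.

## Task

The white polishing cup has been knocked over on the silversmith's bench. Stand it upright, open end up, and lower it gently onto the finisher base until it sits flat on the deck between the alignment pegs, keeping hold of it until it is home rather than dropping it, then let go. Leave the can, the washer and the spoon where they are.

Things in the scene. Friction and masses are not known exactly. Their poses are not given: they have to be found in the camera images.
- cup: Open-topped white plastic cup lying on one of its flats, mouth roughly away from the robot. 50 x 50 mm square outside, corners cut off by 8 mm (flats 34 mm wide), 75 mm tall, walls 3 mm, floor 4 mm, about 0.12 kg. Origin: centre of its underside; z runs along its axis out of the mouth; x and y are square to the flats.
- base: Finisher base: fixed grey machine housing 140 x 140 mm with a dark flat deck 45 mm above the bench, eight steel pegs standing on it, a small knob and switch on its -x side. Origin: centre of its underside, z up, x and y square to its sides.
- seat (a point): Seat centre on the deck surface, axes as the base; the cup's underside centre belongs here. Pegs 12 mm high, 8 mm thick, upper half tapering: two on each side of a square, 30.5 mm out from the middle and 15 mm to either side. They leave 53 mm for the 50 mm cup, so its flats must be square to the base (any quarter turn).
- can: Bystander: plain aluminium drinks can standing upright, 62 mm across, 110 mm tall. Origin at the centre of its underside, z up.
- washer: Bystander: flat steel washer lying on the bench, 44 mm across, hole 26 mm, 5 mm thick. Origin at the centre of its underside, z up.
- spoon: Bystander: steel spoon, 160 mm long, lying on the bench along its x axis.
There are look-alikes about, which are no part of the job. What is shaped like the cup but blue or purple is not meant.

How it is judged:
On the way:
1. the cup is brought down upright and home on the deck (within 3 mm of it) while the fingers still touch it (z of cup in the frame of seat below 0.003 m and horizontal distance between cup and seat below 0.005 m and angle between cup's own z axis and vertical below 0.12 rad and contact force between the fingers and cup above 0.5 N), for 0.1 s.
At the end, for the whole second after the job is handed in: The cup stands upright (within 3 degrees, open end up) at rest on the deck of the base, its underside within 2 mm of the deck and its centre within 3.5 mm of the seat's, released (z of cup in the frame of seat between -0.002 and 0.002 m and horizontal distance between cup and seat below 0.0035 m and angle between cup's own z axis and vertical below 0.05 rad and linear speed of cup below 0.02 m/s and angular speed of cup below 0.1 rad/s and contact force between the fingers and cup below 0.1 N); the robot touches nothing.
It fails at once if the cup is pushed against the base with more than 45 N (contact force between cup and base above 45 N).
It fails at once if the can is moved more than 25 mm or tipped (distance of can from where it was at the start of the episode above 0.025 m or angle between can's own z axis and vertical above 0.3 rad).
It fails at once if the washer is moved more than 25 mm (distance of washer from where it was at the start of the episode above 0.025 m).
It fails at once if the spoon is moved more than 25 mm (distance of spoon from where it was at the start of the episode above 0.025 m).
It also fails if it takes over 42 s, if anything falls off the work surface, if the arm or the gripper's body presses on something with over 40 N, if the wrist force passes 120 N, or if a joint passes its speed limit or range.

## Working session

There is one attempt and no reset: what is moved stays moved. The work goes in short steps, Python scripts to look and compute and a tool call to move; the robot and the scene stay as the last step left them, time stands still between calls to the robot, and variables do not carry over. Pictures are saved under pics/ and viewed, at most 10 in all, crops included, and the job is handed in when it is done.

Besides the shell and the picture viewer there is one more tool, called after "Emit:" as name(argument=value, ...) on one line, values as JSON. servo_tool: Moves the arm, as the interface text tells. Its arguments: {"type":"object","properties":{"moves":{"type":"array","items":{"type":"object","properties":{"jaw":{"type":"number"},"dx":{"type":"number"},"dy":{"type":"number"},"dz":{"type":"number"},"roll":{"type":"number"}}}},"newtons":{"type":"number"}},"required":["moves"]}

```bash
mkdir -p pics; cat > h.py <<'E'
from station import *
import numpy as np, cv2
def save(n,p,crop=None,s=1):
    if crop: p=p[crop[0]:crop[1],crop[2]:crop[3]]
    cv2.imwrite('pics/'+n,cv2.resize(p[:,:,::-1],None,fx=s,fy=s,interpolation=cv2.INTER_CUBIC))
def cloud(d,c):
    K,R,t=[np.array(c[k]) for k in("intrinsics","R","t")]
    v,u=np.mgrid[:d.shape[0],:d.shape[1]]
    P=np.stack([(u-K[0,2])/K[0,0]*d,(v-K[1,2])/K[1,1]*d,d],-1)
    W=(P-t)@R; W[d==0]=np.nan
    return W
E
python3 - <<'E'
from h import *
for n in("scene","top"):
    c=calibration(n);p,d=grab_frame(n);np.savez(n,p=p,d=d,**{k:np.array(v) for k,v in c.items()});save(n+'.png',p)
    print(n,c)
print(get_state())
E
```

```text
scene {'intrinsics': array([[473.44239859,   0.        , 321.32611796],
       [  0.        , 473.44239859, 201.99709676],
       [  0.        ,   0.        ,   1.        ]]), 'R': array([[-0.537042  ,  0.84354165, -0.00483447],
       [ 0.46744131,  0.29281671, -0.83412049],
       [-0.70219977, -0.45021757, -0.55156108]]), 't': array([ 0.33916313, -0.22370422,  1.49992059])}
top {'intrinsics': array([[379.85160453,   0.        , 320.65524396],
       [  0.        , 379.85160453, 196.34966867],
       [  0.        ,   0.        ,   1.        ]]), 'R': array([[-0.10062628, -0.99490872, -0.00556775],
       [-0.97499745,  0.09972375, -0.19858283],
       [ 0.19812703, -0.01455411, -0.98006829]]), 't': array([0.04725416, 0.60792606, 0.6033101 ])}
{'t': 0.1, 'q': array([-8.32868059e-01,  3.59345332e-01,  1.11719600e-02, -3.03169838e-04,
       -1.22411627e+00, -2.88102111e-01]), 'qd': array([-0.00157182,  0.00019947,  0.00217543, -0.00046266, -0.00021074,
        0.00181112]), 'joint_efforts': array([-2.50998710e-03, -5.84162593e+01,  2.93753850e+01,  7.01547951e+00,
        1.02282269e-02, -5.59702062e-05]), 'eef_pos': array([ 0.29328455, -0.60747509,  0.22570725]), 'ee_rot': array([ 3.14007990e+00, -1.51069788e-04, -2.69186961e+00]), 'force': array([ 0.58333446, -0.02502264,  0.29042557]), 'moment': array([ 0.05432351, -0.01288574,  0.01669511]), 'gripper_force': 0.0, 'width': 0.08796151773454575}
```

View pics/scene.png

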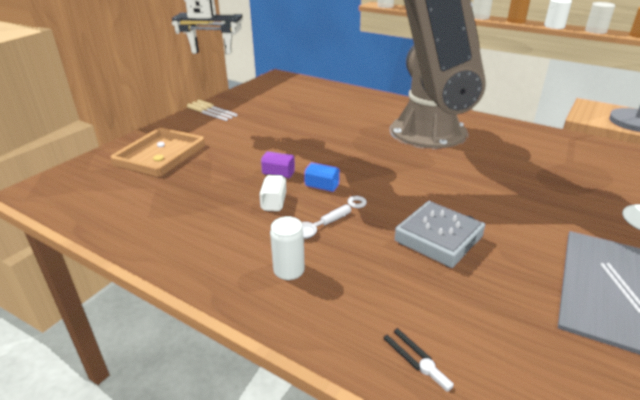

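View pics/top.png

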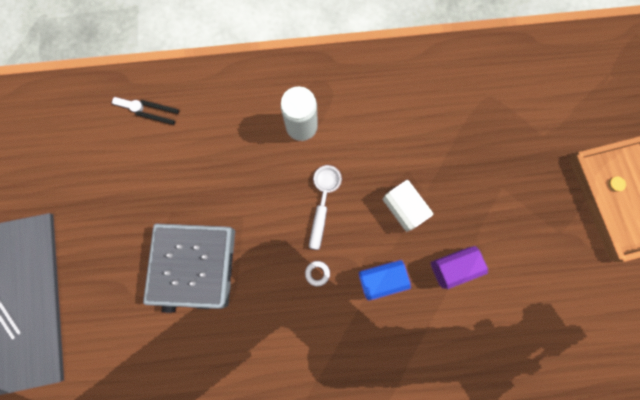

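The top view shows three candidates: a white block at (408,205), a blue one at (385,280) and a purple one at (460,267). The white one fits, since blue and purple are ruled out. The can is at (299,112), the spoon at (322,205), the washer at (317,273) and the base at (190,265). Next I'll measure and check an enlarged crop.

```bash
python3 - <<'E'
from h import *
S={n:dict(np.load(n+'.npz')) for n in("scene","top")}
a=cv2.resize(S['top']['p'][165:250,360:460],(600,510),interpolation=cv2.INTER_CUBIC)
b=cv2.resize(S['scene']['p'][165:220,250:300],(200,220),interpolation=cv2.INTER_CUBIC)
im=np.zeros((510,800,3),np.uint8);im[:,:600]=a;im[:220,600:]=b
save('crop.png',im)
for n,box in(("top",(170,240,375,440)),("scene",(170,215,255,292))):
    s=S[n];W=cloud(s['d'],s);hsv=cv2.cvtColor(s['p'],cv2.COLOR_RGB2HSV)
    m=((hsv[...,1]<60)&(hsv[...,2]>110)).astype(np.uint8)
    k=np.zeros_like(m);k[box[0]:box[1],box[2]:box[3]]=1;m&=k
    P=W[m>0];P=P[~np.isnan(P).any(1)]
    print(n,len(P),'z pct',np.percentile(P[:,2],[2,25,50,75,98]) if len(P) else '')
    T=P[(P[:,2]>.044)&(P[:,2]<.058)]
    if len(T)>20: 
        r=cv2.minAreaRect((T[:,:2]*1000).astype(np.float32));print('top face rect mm',r,cv2.boxPoints(r).round(1).tolist(),len(T))
    A=P[P[:,2]>.008];r=cv2.minAreaRect((A[:,:2]*1000).astype(np.float32));print('all',r,cv2.boxPoints(r).round(1).tolist())
# base
s=S['top'];W=cloud(s['d'],s);x=W[215:315,135:245].reshape(-1,3);D=x[(x[:,2]>.038)&(x[:,2]<.052)]
r=cv2.minAreaRect((D[:,:2]*1000).astype(np.float32));print('base',r,np.median(D[:,2]))
E
```

```text
top 1468 z pct [-0.00084515  0.04347674  0.04905532  0.05034916  0.05225031]
top face rect mm ((582.3189697265625, -169.19741821289062), (74.90495300292969, 48.887596130371094), 27.754487991333008) [[537.7999877929688, -165.0], [560.5999755859375, -208.3000030517578], [626.7999877929688, -173.39999389648438], [604.0999755859375, -130.10000610351562]] 1080
all ((582.5480346679688, -169.58917236328125), (74.85449981689453, 51.00152587890625), 28.76321029663086) [[537.5, -165.1999969482422], [562.0, -210.0], [627.5999755859375, -173.89999389648438], [603.0999755859375, -129.1999969482422]]
scene 858 z pct [0.00149253 0.00537165 0.02190242 0.05136183 0.05410567]
top face rect mm ((583.6488037109375, -168.8614501953125), (79.19168090820312, 49.62206268310547), 28.72531509399414) [[537.0, -166.10000610351562], [560.9000244140625, -209.60000610351562], [630.2999877929688, -171.60000610351562], [606.4000244140625, -128.10000610351562]] 350
all ((551.2549438476562, -185.844482421875), (151.86920166015625, 50.758201599121094), 27.60295295715332) [[472.20001220703125, -198.5], [495.70001220703125, -243.5], [630.2999877929688, -173.1999969482422], [606.7999877929688, -128.1999969482422]]
base ((512.3015747070312, 228.58811950683594), (140.38478088378906, 147.02281188964844), 81.79377746582031) 0.04491867064612653
```

View pics/crop.png

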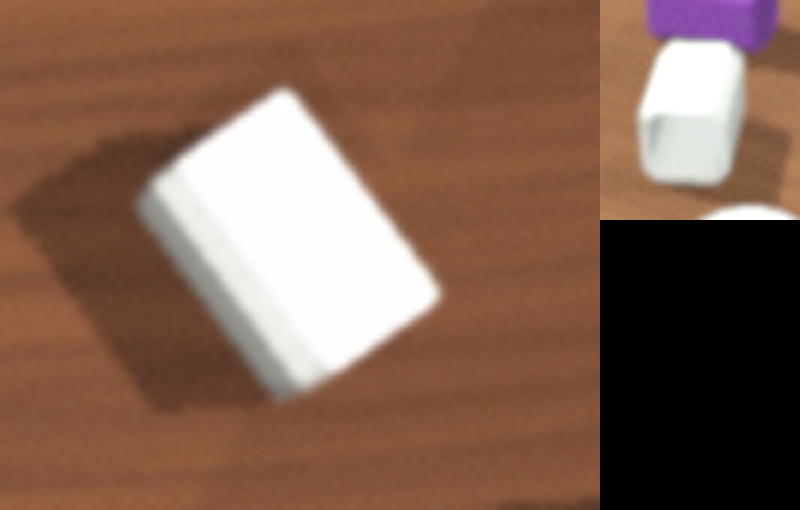

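The crop shows the white cup lying with its open mouth at the +x/+y end (towards the can), and its closed bottom towards the robot. Size checks out at 75 x 50 mm with the top at z=0.05. Axis yaw is about 28.3°, underside centre (0.5495,-0.187), mouth (0.6155,-0.1515). I'll grip across it at (0.605,-0.157).

Emit:
servo_tool(moves=[{"dx":0.031,"dy":0.045,"roll":0.25,"jaw":1},{"dx":0.031,"dy":0.045,"roll":0.25,"jaw":1},{"dx":0.031,"dy":0.045,"roll":0.25,"jaw":1},{"dx":0.031,"dy":0.045,"roll":0.25,"jaw":1},{"dx":0.031,"dy":0.045,"roll":0.25,"jaw":1},{"dx":0.031,"dy":0.045,"roll":0.25,"jaw":1},{"dx":0.031,"dy":0.045,"roll":0.25,"jaw":1},{"dx":0.031,"dy":0.045,"roll":0.25,"jaw":1},{"dx":0.031,"dy":0.045,"roll":0.25,"jaw":1},{"dx":0.031,"dy":0.045,"roll":0.25,"jaw":1}], newtons=4)

```text
$.moves[0]: bad value
```

```bash
python3 - <<'E'
from h import *
s=dict(np.load('top.npz'));p=s['p'];g=cv2.cvtColor(p,cv2.COLOR_RGB2GRAY)
roi=g[235:295,155:220]
th=cv2.morphologyEx(roi,cv2.MORPH_TOPHAT,np.ones((9,9),np.uint8))
_,b=cv2.threshold(th,0,255,cv2.THRESH_OTSU)
n,l,st,ce=cv2.connectedComponentsWithStats(b)
K,R,t=s['intrinsics'],s['R'],s['t'];C=-R.T@t
Q=[]
for i in range(1,n):
    if st[i,4]<3: continue
    u,v=ce[i]+[155,235];r=R.T@np.linalg.inv(K)@[u,v,1];X=C+r*(.053-C[2])/r[2]
    Q.append(X[:2]*1000);print(round(u,1),round(v,1),st[i,4],Q[-1].round(1))
Q=np.array(Q);print(Q.mean(0))
q=get_state();print(q['t'],q['eef_pos'],q['ee_rot'])
p,d=grab_frame('wrist');save('w1.png',p)
c=calibration('wrist');np.savez('w1',p=p,d=d,**{k:np.array(v) for k,v in c.items()})
E
```

```text
178.7 246.4 18 [548.4 238.3]
196.0 247.1 18 [544.1 208.6]
168.8 254.8 18 [535.7 255.8]
204.1 256.4 19 [526.8 195.3]
166.6 272.6 21 [506.  260.1]
202.0 274.3 18 [497. 200.]
174.5 282.5 20 [488.1 247.1]
192.0 283.3 18 [483.7 217.5]
[516.2230452  227.83256231]
0.1 [ 0.29328455 -0.60747509  0.22570725] [ 3.14007990e+00 -1.51069788e-04 -2.69186961e+00]
```

View pics/w1.png

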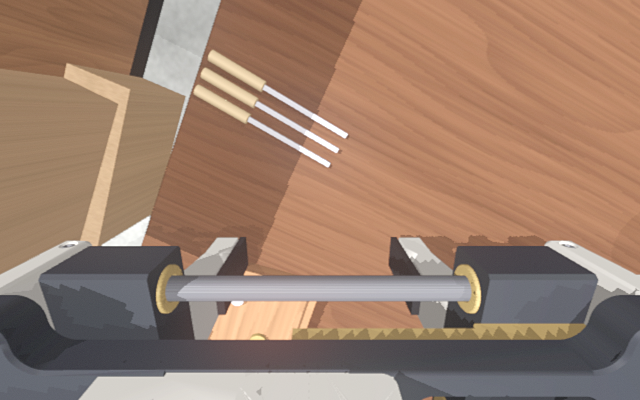

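The wrist view shows only the bench, with three tools at about (270,110), and the fingers. The pegs are consistent: opposite pairs are 61 mm apart. That puts the seat at about (0.516,0.228) with base yaw about -8.2°. The move was refused, so I'll resend it with every field filled in.

Emit:
servo_tool(moves=[{"dx":0.031,"dy":0.045,"dz":0,"roll":0.25,"jaw":1},{"dx":0.031,"dy":0.045,"dz":0,"roll":0.25,"jaw":1},{"dx":0.031,"dy":0.045,"dz":0,"roll":0.25,"jaw":1},{"dx":0.031,"dy":0.045,"dz":0,"roll":0.25,"jaw":1},{"dx":0.031,"dy":0.045,"dz":0,"roll":0.25,"jaw":1},{"dx":0.031,"dy":0.045,"dz":0,"roll":0.25,"jaw":1},{"dx":0.031,"dy":0.045,"dz":0,"roll":0.25,"jaw":1},{"dx":0.031,"dy":0.045,"dz":0,"roll":0.25,"jaw":1},{"dx":0.031,"dy":0.045,"dz":0,"roll":0.25,"jaw":1},{"dx":0.031,"dy":0.045,"dz":0,"roll":0.25,"jaw":1}], newtons=4)

```text
t: 1.4
eef_pos: [0.6041, -0.1562, 0.2265]
ee_rot: [3.142, -0.0, -2.648]
force: [-0.5, -0.7, 0.1]
width: 0.088
gripper_force: 0.0
```

Emit:
servo_tool(moves=[{"dx":0.001,"dy":-0.001,"dz":-0.035,"roll":0,"jaw":1},{"dx":0,"dy":0,"dz":-0.035,"roll":0,"jaw":1},{"dx":0,"dy":0,"dz":-0.035,"roll":0,"jaw":1},{"dx":0,"dy":0,"dz":-0.035,"roll":0,"jaw":1},{"dx":0,"dy":0,"dz":-0.035,"roll":0,"jaw":1},{"dx":0,"dy":0,"dz":-0.03,"roll":0,"jaw":1},{"dx":0,"dy":0,"dz":-0.014,"roll":0,"jaw":1},{"dx":0,"dy":0,"dz":0,"roll":0,"jaw":0.7},{"dx":0,"dy":0,"dz":0,"roll":0,"jaw":0.5},{"dx":0,"dy":0,"dz":0,"roll":0,"jaw":0.3}], newtons=4)

```text
t: 2.65
eef_pos: [0.6053, -0.1588, 0.0089]
ee_rot: [-3.141, 0.002, -2.648]
force: [-0.0, 1.0, 0.1]
width: 0.063
gripper_force: 0.0
```

Emit:
servo_tool(moves=[{"dx":0,"dy":0,"dz":-0.001,"roll":0,"jaw":0.3},{"dx":0,"dy":0,"dz":0,"roll":0,"jaw":0.3},{"dx":0,"dy":0,"dz":0,"roll":0,"jaw":0.3},{"dx":0,"dy":0,"dz":0,"roll":0,"jaw":0.3},{"dx":0,"dy":0,"dz":0,"roll":0,"jaw":0.3},{"dx":0,"dy":0,"dz":0,"roll":0,"jaw":0.3},{"dx":0,"dy":0,"dz":0,"roll":0,"jaw":0.3},{"dx":0,"dy":0,"dz":0,"roll":0,"jaw":0.3},{"dx":0,"dy":0,"dz":0,"roll":0,"jaw":0.3},{"dx":0,"dy":0,"dz":0,"roll":0,"jaw":0.3}], newtons=4)

```text
t: 3.9
eef_pos: [0.6047, -0.1588, 0.0071]
ee_rot: [-3.141, 0.001, -2.648]
force: [-2.4, 2.0, 5.3]
width: 0.0505
gripper_force: 4.0
```

Emit:
servo_tool(moves=[{"dx":-0.0022,"dy":-0.0012,"dz":0.0048,"roll":0,"jaw":0.3},{"dx":-0.0022,"dy":-0.0012,"dz":0.0048,"roll":0,"jaw":0.3},{"dx":-0.0027,"dy":-0.0015,"dz":0.0043,"roll":0,"jaw":0.3},{"dx":-0.0027,"dy":-0.0015,"dz":0.0043,"roll":0,"jaw":0.3},{"dx":-0.0033,"dy":-0.0018,"dz":0.0038,"roll":0,"jaw":0.3},{"dx":-0.0033,"dy":-0.0018,"dz":0.0038,"roll":0,"jaw":0.3},{"dx":-0.0038,"dy":-0.0021,"dz":0.0031,"roll":0,"jaw":0.3},{"dx":-0.0038,"dy":-0.0021,"dz":0.0031,"roll":0,"jaw":0.3},{"dx":-0.0042,"dy":-0.0023,"dz":0.0025,"roll":0,"jaw":0.3},{"dx":-0.0042,"dy":-0.0023,"dz":0.0025,"roll":0,"jaw":0.3}], newtons=3)

```text
t: 5.15
eef_pos: [0.5717, -0.1768, 0.0437]
ee_rot: [3.142, -0.0, -2.648]
force: [0.8, -1.0, -0.7]
width: 0.0498
gripper_force: 3.0
```

```bash
python3 - <<'E'
from h import *
p,d=grab_frame('scene');save('s2.png',p,(110,230,200,340),5)
E
```

```text
(no output)
```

View pics/s2.png

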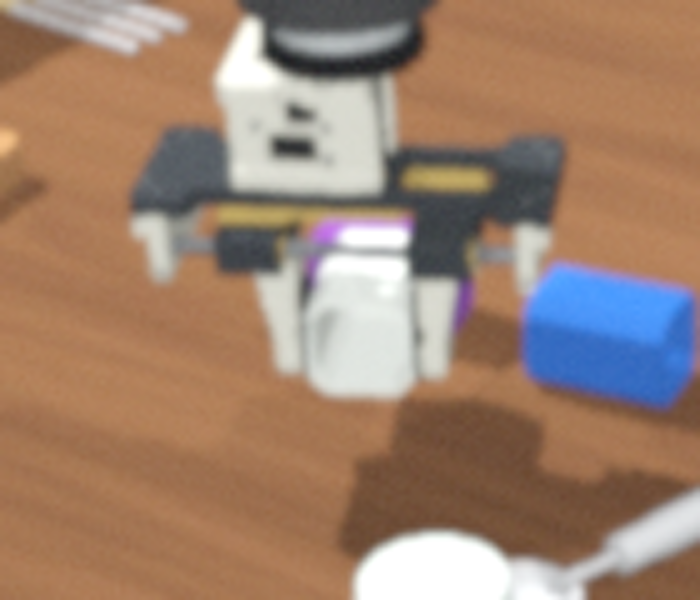

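The cup is still between the fingers, with its mouth at crop pixel (360,335), but it looks nearly level. The pads are resisting the pivot, so I'll measure the tilt.

```bash
cat >> h.py <<'E'
def cuppts(n,o,z0,rad=.09,band=.028):
    "white points near o along axis u; returns (s,w,z) mm"
    c=calibration(n);p,d=grab_frame(n);W=cloud(d,c);h=cv2.cvtColor(p,cv2.COLOR_RGB2HSV)
    m=(h[...,1]<45)&(h[...,2]>120)&~np.isnan(W[...,0])
    P=W[m];e=P[:,:2]-np.array(o);u=np.array([.880,.474]);s=e@u;w=e@[-.474,.880]
    k=(abs(w)<band)&(abs(s)<rad)&(P[:,2]>z0)
    return np.stack([s,w,P[:,2]],1)[k]*1000,p
E
python3 - <<'E'
from h import *
for n in('scene','top'):
    Q,p=cuppts(n,(.5717,-.1768),.003,band=.02)
    print(n,len(Q))
    b=np.arange(-90,60,7)
    for a in b:
        k=(Q[:,0]>=a)&(Q[:,0]<a+7)
        if k.sum()>3: print(a,k.sum(),np.percentile(Q[k,2],[5,50,95]).round())
E
```

```text
scene 1232
-62 44 [40. 45. 88.]
-55 27 [39. 42. 88.]
-48 21 [ 3. 41. 43.]
-41 19 [40. 41. 87.]
-34 36 [40. 87. 90.]
-27 47 [ 41.  87. 162.]
-20 71 [ 41.  90. 187.]
-13 57 [ 41.  88. 172.]
-6 42 [ 41.  87. 154.]
1 48 [41. 66. 91.]
8 73 [ 41.  88. 187.]
15 170 [157. 178. 194.]
22 169 [126. 163. 231.]
29 90 [126. 210. 231.]
36 84 [204. 213. 366.]
43 203 [353. 367. 379.]
50 28 [364. 373. 378.]
top 736
-69 19 [81. 84. 86.]
-62 104 [82. 85. 87.]
-55 131 [ 83.  85. 376.]
-48 145 [ 83.  86. 394.]
-41 98 [ 84.  86. 485.]
-34 93 [126. 483. 485.]
-20 17 [85. 86. 87.]
-13 23 [85. 86. 88.]
-6 23 [84. 87. 89.]
1 21 [85. 87. 88.]
29 56 [483. 484. 485.]
```

The cup stayed level (top at z≈0.086), so the pads' friction torque holds it. I'll set it back down and regrip with only the fingertip corners overlapping the mouth end, so that it can pivot.

Emit:
servo_tool(moves=[{"dx":0,"dy":0,"dz":-0.012,"roll":0,"jaw":0.3},{"dx":0,"dy":0,"dz":-0.012,"roll":0,"jaw":0.3},{"dx":0,"dy":0,"dz":-0.008,"roll":0,"jaw":0.3},{"dx":0,"dy":0,"dz":-0.004,"roll":0,"jaw":0.3},{"dx":0,"dy":0,"dz":0,"roll":0,"jaw":0.75},{"dx":0,"dy":0,"dz":0,"roll":0,"jaw":0.75},{"dx":0,"dy":0,"dz":0,"roll":0,"jaw":0.75},{"dx":0.0044,"dy":0.0024,"dz":0.008,"roll":0,"jaw":0.75},{"dx":0.0044,"dy":0.0024,"dz":0.008,"roll":0,"jaw":0.75},{"dx":0.0044,"dy":0.0024,"dz":0.008,"roll":0,"jaw":0.75}], newtons=3)

```text
t: 6.55
eef_pos: [0.5859, -0.1692, 0.0325]
ee_rot: [-3.141, 0.001, -2.648]
force: [-0.3, -0.0, 0.1]
width: 0.0661
gripper_force: 0.0
```

Emit:
servo_tool(moves=[{"dx":0,"dy":0,"dz":0,"roll":0,"jaw":0.5},{"dx":0,"dy":0,"dz":0,"roll":0,"jaw":0.4},{"dx":0,"dy":0,"dz":0,"roll":0,"jaw":0.4},{"dx":0,"dy":0,"dz":0,"roll":0,"jaw":0.4},{"dx":0,"dy":0,"dz":0,"roll":0,"jaw":0.4},{"dx":0,"dy":0,"dz":0,"roll":0,"jaw":0.4},{"dx":0,"dy":0,"dz":0.005,"roll":0,"jaw":0.4},{"dx":-0.001,"dy":-0.0005,"dz":0.006,"roll":0,"jaw":0.4},{"dx":-0.001,"dy":-0.0005,"dz":0.006,"roll":0,"jaw":0.4},{"dx":-0.002,"dy":-0.001,"dz":0.006,"roll":0,"jaw":0.4}], newtons=3)

```text
t: 7.8
eef_pos: [0.5813, -0.1715, 0.0551]
ee_rot: [-3.141, 0.0, -2.648]
force: [-0.3, -0.3, -0.7]
width: 0.0502
gripper_force: 3.0
```

```bash
python3 - <<'E'
from h import *
Q,p=cuppts('top',(.5717,-.1768),.003,band=.02)
Q=Q[Q[:,2]<110]
for a in np.arange(-90,60,7):
        k=(Q[:,0]>=a)&(Q[:,0]<a+7)
        if k.sum()>3: print(a,k.sum(),np.percentile(Q[k,2],[5,50,95]).round())
E
```

```text
-69 60 [45. 48. 49.]
-62 90 [47. 50. 52.]
-55 91 [50. 53. 55.]
-48 91 [53. 55. 58.]
-41 92 [56. 58. 60.]
-34 63 [58. 61. 62.]
-27 24 [61. 63. 65.]
-6 21 [70. 71. 74.]
1 21 [23. 27. 74.]
8 21 [25. 26. 30.]
15 19 [28. 29. 32.]
```

The cup now pivots, tilted about 23°. I'll continue the arc about its bottom edge.

Emit:
servo_tool(moves=[{"dx":-0.0067,"dy":-0.0036,"dz":0.0057,"roll":0,"jaw":0.4},{"dx":-0.0072,"dy":-0.0039,"dz":0.0047,"roll":0,"jaw":0.4},{"dx":-0.0077,"dy":-0.0041,"dz":0.0038,"roll":0,"jaw":0.4},{"dx":-0.008,"dy":-0.0043,"dz":0.0027,"roll":0,"jaw":0.4},{"dx":-0.0082,"dy":-0.0044,"dz":0.0016,"roll":0,"jaw":0.4},{"dx":-0.0084,"dy":-0.0046,"dz":0.0005,"roll":0,"jaw":0.4},{"dx":-0.0084,"dy":-0.0045,"dz":-0.0006,"roll":0,"jaw":0.4},{"dx":-0.0082,"dy":-0.0044,"dz":-0.0017,"roll":0,"jaw":0.4},{"dx":0,"dy":0,"dz":0,"roll":0,"jaw":0.4},{"dx":0,"dy":0,"dz":0,"roll":0,"jaw":0.4}], newtons=3)

```text
t: 9.1
eef_pos: [0.5181, -0.2053, 0.071]
ee_rot: [3.141, -0.001, -2.648]
force: [-0.8, -0.5, 2.4]
width: 0.0497
gripper_force: 3.0
```

```bash
python3 - <<'E'
from h import *
e=get_state()['eef_pos']
for n in('top','scene'):
    Q,p=cuppts(n,e[:2],.003,band=.02)
    Q=Q[Q[:,2]<110];print(n)
    for a in np.arange(-90,60,7):
        k=(Q[:,0]>=a)&(Q[:,0]<a+7)
        if k.sum()>3: print(a,k.sum(),np.percentile(Q[k,2],[5,50,95]).round())
save('s3.png',p,(110,230,200,340),5)
E
```

```text
top
scene
-34 13 [46. 49. 57.]
-27 94 [50. 62. 82.]
-20 73 [67. 80. 87.]
1 4 [ 3.  6. 11.]
8 65 [ 4. 12. 22.]
15 135 [ 4. 32. 56.]
22 138 [39. 61. 75.]
29 16 [67. 74. 77.]
```

View pics/s3.png

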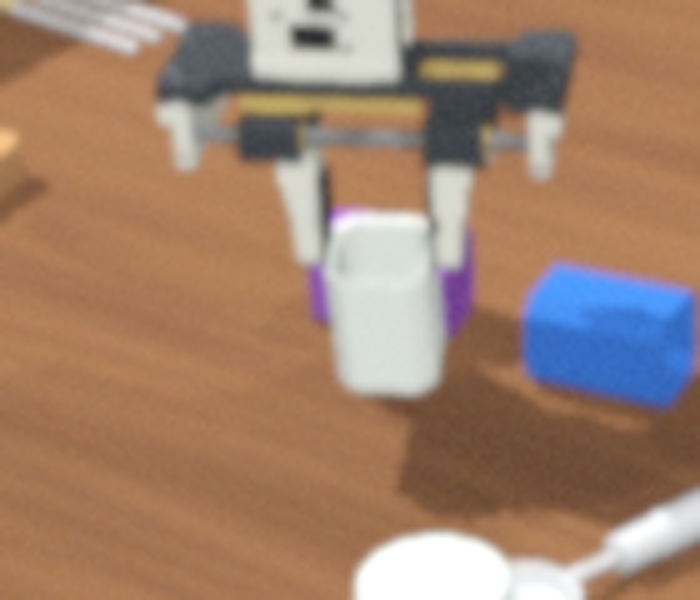

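The cup stands about 14° short of upright, with its mouth at crop pixel (385,240), facing up. I'll finish the arc and release it.

Emit:
servo_tool(moves=[{"dx":-0.004,"dy":-0.0021,"dz":-0.0012,"roll":0,"jaw":0.4},{"dx":-0.004,"dy":-0.0021,"dz":-0.0016,"roll":0,"jaw":0.4},{"dx":-0.0039,"dy":-0.0021,"dz":-0.0018,"roll":0,"jaw":0.4},{"dx":-0.0039,"dy":-0.0021,"dz":-0.002,"roll":0,"jaw":0.4},{"dx":-0.001,"dy":-0.0005,"dz":-0.001,"roll":0,"jaw":0.4},{"dx":0,"dy":0,"dz":0,"roll":0,"jaw":0.4},{"dx":0,"dy":0,"dz":0,"roll":0,"jaw":0.75},{"dx":0,"dy":0,"dz":0,"roll":0,"jaw":0.85},{"dx":0,"dy":0,"dz":0,"roll":0,"jaw":0.9},{"dx":0,"dy":0,"dz":0,"roll":0,"jaw":0.9}], newtons=3)

```text
t: 10.45
eef_pos: [0.5015, -0.2141, 0.0635]
ee_rot: [3.141, -0.0, -2.648]
force: [0.3, -0.3, 0.7]
width: 0.0783
gripper_force: 0.0
```

```bash
python3 - <<'E'
from h import *
e=get_state()['eef_pos']
Q,p=cuppts('scene',e[:2],.003,band=.026)
Q=Q[Q[:,2]<110]
for z in range(0,90,10):
    k=(Q[:,2]>=z)&(Q[:,2]<z+10)&(Q[:,0]>0)
    if k.sum()>3: print(z,k.sum(),'s',np.percentile(Q[k,0],[5,50,95]).round(1),'w',np.percentile(Q[k,1],[2,98]).round(1))
Q[:,2].max()
save('s4.png',p,(110,230,200,340),5)
E
```

```text
0 54 s [21.5 29.2 34.6] w [-25.   23.5]
10 71 s [18.5 28.6 32.6] w [-24.7  24. ]
20 66 s [15.6 28.5 31.6] w [-23.3  23.5]
30 67 s [21.4 29.5 32.8] w [-23.   23.6]
40 72 s [ 9.1 28.4 31.7] w [-25.4  23.7]
50 75 s [16.4 29.1 33. ] w [-24.1  23.6]
60 72 s [17.7 28.7 32.8] w [-23.8  24. ]
70 79 s [ 6.5 28.  32.4] w [-25.1  23.7]
```

View pics/s4.png

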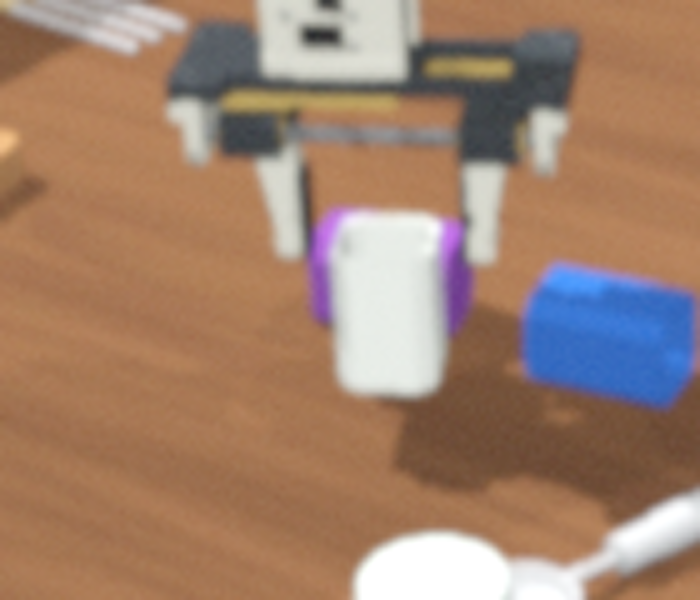

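The cup stands upright with its mouth up (crop pixel (385,240)) and its front face at a constant s≈29. Its centre is therefore about 5 mm in front of the tool axis. I'll recentre, go down and grip firmly.

Emit:
servo_tool(moves=[{"dx":0.0022,"dy":0.0012,"dz":-0.004,"roll":0,"jaw":0.9},{"dx":0.0022,"dy":0.0012,"dz":-0.006,"roll":0,"jaw":0.9},{"dx":0,"dy":0,"dz":-0.008,"roll":0,"jaw":0.9},{"dx":0,"dy":0,"dz":-0.006,"roll":0,"jaw":0.9},{"dx":0,"dy":0,"dz":-0.003,"roll":0,"jaw":0.6},{"dx":0,"dy":0,"dz":0,"roll":0,"jaw":0.4},{"dx":0,"dy":0,"dz":0,"roll":0,"jaw":0.4},{"dx":0,"dy":0,"dz":0,"roll":0,"jaw":0.4},{"dx":0,"dy":0,"dz":0,"roll":0,"jaw":0.4},{"dx":0,"dy":0,"dz":0,"roll":0,"jaw":0.4}], newtons=12)

```text
t: 11.75
eef_pos: [0.5062, -0.2118, 0.0369]
ee_rot: [-3.141, 0.0, -2.648]
force: [0.1, 1.0, 1.1]
width: 0.0496
gripper_force: 12.0
```

Emit:
servo_tool(moves=[{"dx":0,"dy":0,"dz":0.03,"roll":0,"jaw":0.4},{"dx":0,"dy":0.005,"dz":0.04,"roll":-2.5,"jaw":0.4},{"dx":0.001,"dy":0.025,"dz":0.03,"roll":-4,"jaw":0.4},{"dx":0.001,"dy":0.055,"dz":0,"roll":-5,"jaw":0.4},{"dx":0.001,"dy":0.06,"dz":0,"roll":-5,"jaw":0.4},{"dx":0.002,"dy":0.06,"dz":0,"roll":-5,"jaw":0.4},{"dx":0.002,"dy":0.06,"dz":0,"roll":-5,"jaw":0.4},{"dx":0.002,"dy":0.06,"dz":0,"roll":-5,"jaw":0.4},{"dx":0.001,"dy":0.06,"dz":0,"roll":-3,"jaw":0.4},{"dx":0,"dy":0.045,"dz":0,"roll":-2,"jaw":0.4}], newtons=12)

```text
t: 13.0
eef_pos: [0.5156, 0.2207, 0.1366]
ee_rot: [3.141, -0.0, 2.998]
force: [0.6, -0.8, -1.2]
width: 0.0498
gripper_force: 12.0
```

```bash
python3 - <<'E'
from h import *
s=get_state();e=s['eef_pos'];print(s['t'],e,np.degrees(s['ee_rot']),s['width'],s['force'])
c=calibration('scene');p,d=grab_frame('scene');np.savez('s5',p=p,d=d,**{k:np.array(v) for k,v in c.items()})
save('s5.png',p,(110,290,370,530),3.3)
E
```

```text
13.0 [0.5156097  0.22066736 0.13657056] [ 1.79993368e+02 -3.69821627e-03  1.71757074e+02] 0.0498072874218312 [ 0.64580496 -0.80725972 -1.22309068]
```

View pics/s5.png

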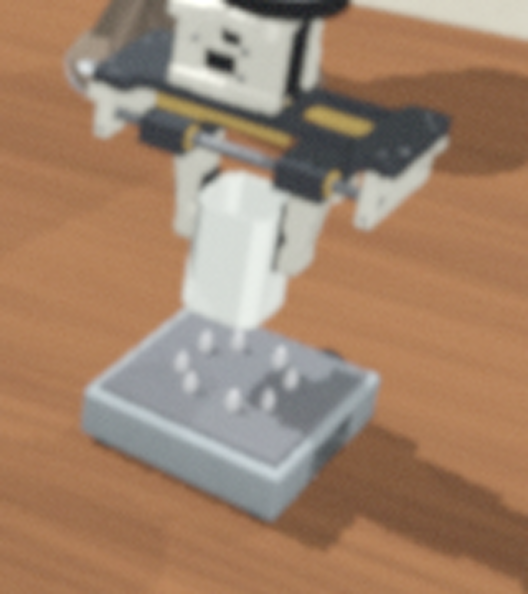

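The cup is held upright above the base, and all eight pegs are visible around crop (235,370). I'll measure cup and pegs in this one view so calibration bias largely cancels.

```bash
python3 - <<'E'
from h import *
s=dict(np.load('s5.npz'));p,d=s['p'],s['d'];W=cloud(d,s);e=get_state()['eef_pos']
a=np.radians(-8.2);Rb=np.array([[np.cos(a),np.sin(a)],[-np.sin(a),np.cos(a)]])
V=(W[...,:2]-e[:2])@Rb.T*1000;z=W[...,2]*1000
h=cv2.cvtColor(p,cv2.COLOR_RGB2HSV)
m=(h[...,1]<60)&(h[...,2]>120)&(z>95)&(z<134)&(abs(V)<40).all(-1)
X=V[m];Z=z[m];print(m.sum(),'zmin',np.percentile(Z,[1,5]))
for i in(0,1):
    k=(abs(X[:,1-i]-(4 if 0 else 0))<13)&(X[:,i]>15)
    A=np.c_[Z[k]-115,np.ones(k.sum())];print('face',i,k.sum(),np.median(X[k,i]),np.std(X[k,i]),'slope',np.linalg.lstsq(A,X[k,i],rcond=None)[0])
    j=X[k];print('  yaw slope',np.polyfit(j[:,1-i],j[:,i],1))
# pegs
x0,y0,x1,y1=420,207,466,237
g=cv2.cvtColor(p,cv2.COLOR_RGB2GRAY)[y0:y1,x0:x1]
th=cv2.morphologyEx(g,cv2.MORPH_TOPHAT,np.ones((7,7),np.uint8));_,b=cv2.threshold(th,0,255,cv2.THRESH_OTSU)
n,l,st,ce=cv2.connectedComponentsWithStats(b)
K,R,t=s['intrinsics'],s['R'],s['t'];C=-R.T@t;Q=[]
for i in range(1,n):
    if st[i,4]<3: continue
    u,v=ce[i]+[x0,y0];r=R.T@np.linalg.inv(K)@[u,v,1];Y=C+r*(.051-C[2])/r[2];Q.append(Y[:2]*1000);print(u.round(1),v.round(1),st[i,4],Q[-1].round(1),((Y[:2]-e[:2])@Rb.T*1000).round(1))
print('mean',np.mean(Q,0))
# base housing side faces: +x' and +y' (z 10..35)
B=W[200:290,390:500].reshape(-1,3);zb=B[:,2]*1000;Vb=(B[:,:2]-e[:2])@Rb.T*1000
for i in(0,1):
    k=(zb>8)&(zb<36)&(abs(Vb[:,1-i])<55)&(abs(Vb[:,i]-70)<25);print('side',i,k.sum(),np.median(Vb[k,i]),np.polyfit(Vb[k,1-i],Vb[k,i],1))
E
```

```text
394 zmin [102.01460562 103.19171393]
face 0 171 24.999101069064217 1.3877768348134119 slope [1.41420719e-02 2.48944192e+01]
  yaw slope [-0.02810768 24.95117946]
face 1 63 19.28481938833395 0.5854383177332145 slope [1.41134434e-02 1.92840415e+01]
  yaw slope [-2.34123716e-03  1.93259158e+01]
420.8 208.0 4 [490.4 171.9] [-18.4 -56. ]
442.2 209.5 52 [470.9 214.3] [-43.7 -16.7]
431.7 212.8 21 [495.3 199.3] [-17.5 -28.2]
425.9 222.1 42 [534.6 201.9] [ 21.1 -20. ]
454.5 217.5 22 [486.  247.5] [-33.5  18.2]
457.8 225.0 23 [508.8 262.6] [-13.1  36.4]
440.2 230.5 26 [546.6 238. ] [27.8 17.5]
450.3 231.5 33 [538.7 257. ] [17.3 35.2]
mean [508.91216308 224.05100477]
side 0 472 69.01317846569742 [2.20133740e-03 6.90681239e+01]
side 1 166 73.85779206147444 [-4.19244987e-03  7.38583120e+01]
```

```bash
python3 - <<'E'
from h import *
a=np.radians(-8.2);Rb=np.array([[np.cos(a),np.sin(a)],[-np.sin(a),np.cos(a)]]);e=get_state()['eef_pos']
def show(name,p,d,c):
    W=cloud(d,c);V=(W[...,:2]-e[:2])@Rb.T*1000;z=W[...,2]*1000;print(name)
    for lo,hi in((0,8),(20,40),(42,48),(102,115),(115,132),(140,150),(150,160),(165,172),(172,178)):
        k=(z>lo)&(z<hi)&(abs(V)<110).all(-1)
        if k.sum()<5: continue
        X=V[k];r=[np.percentile(X[abs(X[:,1-i])<12,i],[1,5,25,50,75,95,99]).round(1).tolist() if (abs(X[:,1-i])<12).sum()>5 else None for i in(0,1)]
        print(lo,hi,k.sum(),'x',r[0],'y',r[1])
s=dict(np.load('s5.npz'));show('scene',s['p'],s['d'],s)
c=calibration('wrist');p,d=grab_frame('wrist');show('wrist',p,d,c)
np.savez('w6',p=p,d=d,**{k:np.array(v) for k,v in c.items()})
c=calibration('top');pt,dt=grab_frame('top');show('top',pt,dt,c)
np.savez('t6',p=pt,d=dt,**{k:np.array(v) for k,v in c.items()})
im=np.vstack([p,]);save('w6.png',im)
E
```

```text
scene
0 8 2952 x [60.4, 63.0, 73.3, 86.8, 98.9, 107.8, 109.8] y [-109.0, -106.1, 70.4, 84.5, 97.2, 106.6, 109.4]
20 40 705 x [66.7, 67.5, 68.3, 69.0, 69.9, 70.8, 71.1] y [-22.3, 73.3, 73.5, 73.8, 74.4, 74.8, 75.0]
42 48 1838 x [-59.8, -55.3, -20.6, 11.6, 44.3, 63.7, 68.0] y [-61.6, -54.2, -20.3, 11.2, 46.8, 68.5, 72.1]
102 115 159 x [22.1, 22.8, 24.2, 24.9, 25.8, 26.9, 27.7] y [18.2, 18.3, 19.0, 19.2, 19.5, 20.1, 20.5]
115 132 208 x [22.2, 23.3, 24.2, 25.2, 26.2, 27.1, 27.9] y [18.2, 18.4, 19.0, 19.5, 19.8, 20.1, 20.8]
140 150 173 x [22.8, 23.0, 24.7, 25.1, 26.7, 27.7, 28.0] y [-46.2, -44.9, -37.0, 23.5, 33.3, 35.7, 36.0]
150 160 239 x [-24.2, -23.1, -19.9, 24.2, 25.5, 26.7, 28.3] y [-45.3, -43.5, -36.4, 25.3, 33.7, 35.3, 35.7]
165 172 189 x [-23.4, -22.7, -21.1, 23.6, 24.7, 26.5, 27.6] y [-46.7, -43.7, -28.7, 20.3, 33.2, 37.7, 38.2]
172 178 202 x [-24.7, -22.5, -20.5, 23.4, 24.9, 27.1, 28.0] y [-47.8, -45.3, -33.5, -27.3, 30.1, 38.7, 39.2]
wrist
0 8 1842 x [-108.6, -107.7, -101.4, -95.1, -85.8, -74.7, -72.8] y [-108.7, -107.9, -94.9, -83.3, 95.6, 104.8, 109.4]
20 40 2186 x [-71.1, -
[... 506 characters left out ...]
, -23.1, 30.0, 37.7, 39.3]
150 160 1745 x [-25.0, -24.8, -24.5, -24.0, 22.6, 23.1, 23.4] y [-41.5, -39.5, -32.6, -1.2, 30.3, 37.6, 39.2]
165 172 1877 x [-24.9, -24.7, -24.4, 22.0, 22.6, 23.2, 23.5] y [-41.5, -40.0, -33.0, -22.9, 30.3, 37.8, 39.2]
172 178 2261 x [-24.9, -24.6, -23.7, -22.2, 22.7, 24.1, 24.7] y [-39.4, -37.6, -28.5, -23.1, 26.0, 35.3, 37.1]
top
0 8 4043 x [-109.7, -106.9, -94.7, -78.2, 90.6, 104.7, 108.3] y [-109.5, -107.5, -97.9, -86.0, -75.5, -65.6, -63.9]
20 40 610 x [-70.8, -70.6, -70.2, -68.7, 65.6, 67.6, 68.7] y [-66.9, -66.7, -66.2, -65.9, -65.4, -63.1, -59.2]
42 48 1304 x [-67.2, -63.6, -59.7, -54.8, 57.5, 62.9, 66.9] y [-63.0, -60.2, -57.6, -54.9, -51.8, -49.5, -49.0]
```

View pics/w6.png

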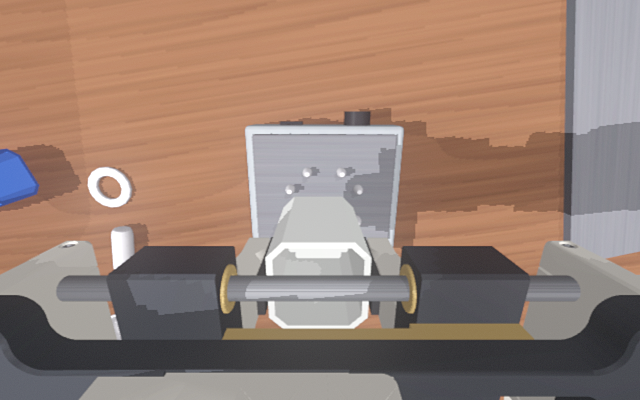

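The wrist view shows the cup's mouth ring around (318,285), upright and square, with pegs beyond it at (306,173), (340,172), (290,188) and (358,189). Taking cup and pegs from this one camera gives the best relative offset.

```bash
python3 - <<'E'
from h import *
s=dict(np.load('w6.npz'));p,d=s['p'],s['d'];e=get_state()['eef_pos']
a=np.radians(-8.2);Rb=np.array([[np.cos(a),np.sin(a)],[-np.sin(a),np.cos(a)]])
W=cloud(d,s);V=(W[...,:2]-e[:2])@Rb.T*1000;z=W[...,2]*1000
off=[]
for (u,v),r in(((306,173),(-30.5,-15)),((340,172),(-30.5,15)),((290,188),(-15,-30.5)),((358,189),(-15,30.5))):
    sl=np.s_[v-10:v+11,u-10:u+11];k=(z[sl]>48)&(z[sl]<60);X=V[sl][k];t=X[z[sl][k]>np.percentile(z[sl][k],60)]
    c=t.mean(0);off.append(c-r);print(k.sum(),np.percentile(z[sl][k],[50,98]).round(1),X.mean(0).round(1),c.round(1),off[-1].round(1))
print('seat rel tool',np.mean(off,0))
# base outer edges
k=(z>15)&(z<40);
for i,lo,hi in((0,-80,-60),(1,-80,-60),(1,60,85)):
    q=k&(V[...,i]>lo)&(V[...,i]<hi)&(abs(V[...,1-i])<(60 if i==0 else 75));X=V[q]
    if q.sum()>9: print('side',i,lo,q.sum(),np.percentile(X[:,i],[2,50,98]).round(1),np.polyfit(X[:,1-i],X[:,i],1).round(4))
# rim of cup
q=(z>171)&(z<177)&(abs(V)<30).all(-1)
X=V[q];print('rim',q.sum(),np.median(z[q]),X.min(0).round(1),X.max(0).round(1),np.percentile(X,[2,98],axis=0).round(1))
q=(z>102)&(z<132)&(abs(V)<30).all(-1);X=V[q]
for i in(0,1):
    for sg in(1,-1):
        m=(abs(X[:,1-i])<13)&(sg*X[:,i]>15);print('wall',i,sg,m.sum(),np.median(X[m,i]).round(2) if m.sum() else '', np.polyfit(X[m,1-i],X[m,i],1).round(3) if m.sum()>9 else '')
E
```

```text
64 [53.6 57.3] [-32.1  -6.1] [-31.5  -6.1] [-1.   8.9]
65 [53.6 56.7] [-31.9  23.5] [-31.4  23.6] [-0.9  8.6]
67 [52.8 56.8] [-16.9 -21.4] [-16.3 -21.6] [-1.3  8.9]
65 [53.  56.7] [-16.6  38.6] [-16.1  39.2] [-1.1  8.7]
seat rel tool [-1.06986819  8.77152408]
side 0 -80 1196 [-79.3 -70.1 -64.2] [-3.77000e-02 -6.98712e+01]
side 1 -80 84 [-61.9 -60.6 -60. ] [-1.90000e-03 -6.07221e+01]
side 1 60 530 [61.5 75.1 78.4] [5.49000e-02 7.53045e+01]
rim 2211 173.5313755873261 [-24.9 -29.8] [25.7 30. ] [[-24.4 -26.6]
 [ 24.5  28.2]]
wall 0 1 938 22.63 [-1.0000e-03  2.1603e+01]
wall 0 -1 571 -24.18 [  0.   -24.19]
wall 1 1 43 25.34 [-3.0000e-03  2.5371e+01]
wall 1 -1 46 -18.64 [-3.0000e-03 -1.8612e+01]
```

The arm was still settling during those frames, so I'll repeat the wrist measurement at rest.

```bash
cat > m.py <<'E'
from h import *
a=np.radians(-8.2);Rb=np.array([[np.cos(a),np.sin(a)],[-np.sin(a),np.cos(a)]])
st=get_state();e=st['eef_pos'];c=calibration('wrist');p,d=grab_frame('wrist');e2=get_state()
print('t',e2['t'],e,e2['eef_pos'],np.abs(st['qd']).max())
W=cloud(d,c);V=(W[...,:2]-e[:2])@Rb.T*1000;z=W[...,2]*1000
m=((z>49)&(z<60)&(abs(V)<50).all(-1)).astype(np.uint8)
n,l,S,ce=cv2.connectedComponentsWithStats(m);off=[]
pat=np.array([(sx*30.5,sy*15) for sx in(1,-1) for sy in(1,-1)]+[(sx*15,sy*30.5) for sx in(1,-1) for sy in(1,-1)])
for i in range(1,n):
    if S[i,4]<25: continue
    k=l==i;zz=z[k];X=V[k][zz>np.percentile(zz,60)].mean(0);g=pat[np.argmin(np.linalg.norm(X-pat-[0,5],axis=1))];off.append(X-g);print(ce[i].round(),S[i,4],X.round(1),off[-1].round(1))
seat=np.median(off,0)
q=(z>e[2]*1000-34)&(z<e[2]*1000-4)&(abs(V)<32).all(-1);X=V[q]
w=[np.median(X[(abs(X[:,1-i])<13)&(sg*X[:,i]>15),i]) for i in(0,1) for sg in(1,-1)]
cup=np.array([(w[0]-22+w[1]+25)/2,(w[2]+w[3])/2]);print('walls',np.round(w,2),'cup',cup,'seat',seat)
D=seat-cup;print('rel base axes',D,'world',Rb.T@D)
E
python3 m.py
```

```text
t 13.2 [0.51564834 0.22019661 0.13617603] [0.5154618  0.21883713 0.13612445] 0.0393515772600437
[312. 173.] 66 [-31.6  -6.3] [-1.1  8.7]
[346. 174.] 64 [-31.5  23.7] [-1.   8.7]
[295. 190.] 60 [-16.1 -21.7] [-1.1  8.8]
[363. 191.] 60 [-15.9  38.6] [-0.9  8.1]
[362. 222.] 55 [13.9 38.6] [-1.1  8.1]
walls [ 22.35 -24.52  20.78 -23.21] cup [ 0.41706576 -1.2172069 ] seat [-1.0794236   8.73253545]
rel base axes [-1.49648936  9.94974235] world [-0.06206846 10.06146116]
```

Emit:
servo_tool(moves=[{"dx":0,"dy":0.003,"dz":-0.005,"roll":0,"jaw":0.4},{"dx":0,"dy":0.004,"dz":-0.005,"roll":0,"jaw":0.4},{"dx":0,"dy":0.004,"dz":-0.005,"roll":0,"jaw":0.4},{"dx":0,"dy":0,"dz":-0.005,"roll":0,"jaw":0.4},{"dx":0,"dy":0,"dz":0,"roll":0,"jaw":0.4},{"dx":0,"dy":0,"dz":0,"roll":0,"jaw":0.4},{"dx":0,"dy":0,"dz":0,"roll":0,"jaw":0.4},{"dx":0,"dy":0,"dz":0,"roll":0,"jaw":0.4},{"dx":0,"dy":0,"dz":0,"roll":0,"jaw":0.4},{"dx":0,"dy":0,"dz":0,"roll":0,"jaw":0.4}], newtons=12)

```text
t: 14.45
eef_pos: [0.5161, 0.2293, 0.1167]
ee_rot: [3.141, 0.0, 2.998]
force: [-0.0, 0.9, -0.3]
width: 0.0501
gripper_force: 12.0
```

```bash
python3 m.py
```

```text
t 14.5 [0.51607239 0.2292641  0.11671597] [0.51604736 0.22928285 0.11666957] 0.0023139713989394853
[300. 179.] 73 [-30.8 -15.1] [-0.3 -0.1]
[337. 179.] 75 [-30.7  14.5] [-0.2 -0.5]
[282. 198.] 70 [-15.3 -30.5] [-0.3 -0. ]
[356. 198.] 72 [-15.2  30.2] [-0.2 -0.3]
walls [ 22.39 -24.51  20.75 -23.28] cup [ 0.43866189 -1.26452936] seat [-0.21667309 -0.20376027]
rel base axes [-0.65533498  1.06076909] world [-0.49733862  1.14339376]
```

Emit:
servo_tool(moves=[{"dx":-0.0005,"dy":0.0011,"dz":-0.004,"roll":0,"jaw":0.4},{"dx":0,"dy":0,"dz":-0.005,"roll":0,"jaw":0.4},{"dx":0,"dy":0,"dz":-0.005,"roll":0,"jaw":0.4},{"dx":0,"dy":0,"dz":-0.004,"roll":0,"jaw":0.4},{"dx":0,"dy":0,"dz":-0.002,"roll":0,"jaw":0.4},{"dx":0,"dy":0,"dz":-0.002,"roll":0,"jaw":0.4},{"dx":0,"dy":0,"dz":-0.002,"roll":0,"jaw":0.4},{"dx":0,"dy":0,"dz":-0.001,"roll":0,"jaw":0.4},{"dx":0,"dy":0,"dz":0,"roll":0,"jaw":0.4},{"dx":0,"dy":0,"dz":0,"roll":0,"jaw":0.4}], newtons=12)

```text
t: 15.75
eef_pos: [0.5156, 0.2304, 0.0917]
ee_rot: [3.142, 0.0, 2.998]
force: [-0.8, -0.2, -1.0]
width: 0.0499
gripper_force: 12.0
```

Emit:
servo_tool(moves=[{"dx":0,"dy":0,"dz":-0.001,"roll":0,"jaw":0.4},{"dx":0,"dy":0,"dz":-0.001,"roll":0,"jaw":0.4},{"dx":0,"dy":0,"dz":-0.001,"roll":0,"jaw":0.4},{"dx":0,"dy":0,"dz":-0.001,"roll":0,"jaw":0.4},{"dx":0,"dy":0,"dz":-0.001,"roll":0,"jaw":0.4},{"dx":0,"dy":0,"dz":-0.001,"roll":0,"jaw":0.4},{"dx":0,"dy":0,"dz":-0.001,"roll":0,"jaw":0.4},{"dx":0,"dy":0,"dz":0,"roll":0,"jaw":0.4},{"dx":0,"dy":0,"dz":0,"roll":0,"jaw":0.4},{"dx":0,"dy":0,"dz":0,"roll":0,"jaw":0.4}], newtons=12)

```text
t: 17.0
eef_pos: [0.5156, 0.2304, 0.0847]
ee_rot: [3.142, 0.0, 2.998]
force: [0.1, 0.1, -0.7]
width: 0.0499
gripper_force: 12.0
```

Emit:
servo_tool(moves=[{"dx":0,"dy":0,"dz":-0.0005,"roll":0,"jaw":0.4},{"dx":0,"dy":0,"dz":-0.0005,"roll":0,"jaw":0.4},{"dx":0,"dy":0,"dz":-0.0005,"roll":0,"jaw":0.4},{"dx":0,"dy":0,"dz":-0.0005,"roll":0,"jaw":0.4},{"dx":0,"dy":0,"dz":-0.0005,"roll":0,"jaw":0.4},{"dx":0,"dy":0,"dz":-0.0003,"roll":0,"jaw":0.4},{"dx":0,"dy":0,"dz":0,"roll":0,"jaw":0.4},{"dx":0,"dy":0,"dz":0,"roll":0,"jaw":0.4},{"dx":0,"dy":0,"dz":0,"roll":0,"jaw":0.4},{"dx":0,"dy":0,"dz":0,"roll":0,"jaw":0.4}], newtons=12)

```text
t: 18.25
eef_pos: [0.5156, 0.2303, 0.0819]
ee_rot: [3.142, 0.0, 2.998]
force: [-0.9, -0.0, 1.0]
width: 0.05
gripper_force: 12.0
```

Emit:
servo_tool(moves=[{"dx":0,"dy":0,"dz":-0.0003,"roll":0,"jaw":0.4},{"dx":0,"dy":0,"dz":-0.0003,"roll":0,"jaw":0.4},{"dx":0,"dy":0,"dz":-0.0003,"roll":0,"jaw":0.4},{"dx":0,"dy":0,"dz":0,"roll":0,"jaw":0.4},{"dx":0,"dy":0,"dz":0,"roll":0,"jaw":0.4},{"dx":0,"dy":0,"dz":0,"roll":0,"jaw":0.4},{"dx":0,"dy":0,"dz":0,"roll":0,"jaw":0.4},{"dx":0,"dy":0,"dz":0,"roll":0,"jaw":0.4},{"dx":0,"dy":0,"dz":0,"roll":0,"jaw":0.4},{"dx":0,"dy":0,"dz":0,"roll":0,"jaw":0.4}], newtons=12)

```text
t: 19.5
eef_pos: [0.5156, 0.2303, 0.0819]
ee_rot: [3.141, 0.0, 2.998]
force: [-4.4, -1.1, 8.7]
width: 0.0497
gripper_force: 12.0
```

There is firm contact at the expected height, so the cup is home on the deck. I'll release and retreat straight up.

Emit:
servo_tool(moves=[{"dx":0,"dy":0,"dz":0.0003,"roll":0,"jaw":0.4},{"dx":0,"dy":0,"dz":0,"roll":0,"jaw":0.4},{"dx":0,"dy":0,"dz":0,"roll":0,"jaw":0.65},{"dx":0,"dy":0,"dz":0,"roll":0,"jaw":0.75},{"dx":0,"dy":0,"dz":0,"roll":0,"jaw":0.85},{"dx":0,"dy":0,"dz":0,"roll":0,"jaw":0.9},{"dx":0,"dy":0,"dz":0,"roll":0,"jaw":0.9},{"dx":0,"dy":0,"dz":0.02,"roll":0,"jaw":0.9},{"dx":0,"dy":0,"dz":0.04,"roll":0,"jaw":0.9},{"dx":0,"dy":0,"dz":0.05,"roll":0,"jaw":0.9}], newtons=12)

```text
t: 20.75
eef_pos: [0.515, 0.2299, 0.1916]
ee_rot: [-3.14, -0.002, 2.998]
force: [1.0, 1.5, -1.2]
width: 0.0789
gripper_force: 0.0
```

Emit:
servo_tool(moves=[{"dx":-0.02,"dy":-0.03,"dz":0.02,"roll":0,"jaw":0.9},{"dx":-0.02,"dy":-0.04,"dz":0,"roll":0,"jaw":0.9},{"dx":-0.02,"dy":-0.04,"dz":0,"roll":0,"jaw":0.9},{"dx":0,"dy":-0.04,"dz":0,"roll":0,"jaw":0.9},{"dx":0,"dy":-0.03,"dz":0,"roll":0,"jaw":0.9},{"dx":0,"dy":0,"dz":0,"roll":0,"jaw":0.9},{"dx":0,"dy":0,"dz":0,"roll":0,"jaw":0.9},{"dx":0,"dy":0,"dz":0,"roll":0,"jaw":0.9},{"dx":0,"dy":0,"dz":0,"roll":0,"jaw":0.9},{"dx":0,"dy":0,"dz":0,"roll":0,"jaw":0.9}], newtons=12)

```text
t: 22.0
eef_pos: [0.4556, 0.0507, 0.2112]
ee_rot: [-3.142, -0.0, 2.999]
force: [0.6, 0.7, 0.2]
width: 0.0788
gripper_force: 0.0
```

```bash
python3 - <<'E'
from h import *
c=calibration('top');pt,d=grab_frame('top');W=cloud(d,c)
k=(W[...,2]>.112)&(W[...,2]<.128)&(abs(W[...,0]-.516)<.05)&(abs(W[...,1]-.228)<.05);P=W[k]
print('rim z',len(P),np.percentile(P[:,2],[5,50,95]).round(4),cv2.minAreaRect((P[:,:2]*1000).astype(np.float32)))
A=np.c_[P[:,:2]-[.516,.228],np.ones(len(P))];print('tilt',np.linalg.lstsq(A,P[:,2],rcond=None)[0])
ps,d2=grab_frame('scene')
a=cv2.resize(pt[200:330,120:260],(420,390),interpolation=cv2.INTER_CUBIC);b=cv2.resize(ps[150:280,380:500],(360,390),interpolation=cv2.INTER_CUBIC)
save('end.png',np.hstack([a,b]));print(get_state()['t'],get_state()['eef_pos'])
E
```

```text
Traceback (most recent call last):
IndexError: index -1 is out of bounds for axis 0 with size 0
```

The top camera has no rim points there, probably because the arm blocks it. I'll check with the scene camera.

```bash
python3 - <<'E'
from h import *
c=calibration('scene');p,d=grab_frame('scene');W=cloud(d,c)
a=np.radians(-8.2);Rb=np.array([[np.cos(a),np.sin(a)],[-np.sin(a),np.cos(a)]])
V=(W[...,:2]-[.5160,.2285])@Rb.T*1000;z=W[...,2]*1000
k=(abs(V)<35).all(-1)&(z>62)&(z<135);print(k.sum(),'rim z',np.percentile(z[k],[95,99]) if k.sum() else '')
X=V[k];Z=z[k]
for i in(0,1):
    m=(abs(X[:,1-i])<13)&(X[:,i]>15)&(Z<115)
    if m.sum()>9: print('face',i,m.sum(),np.median(X[m,i]),'slope',np.polyfit(Z[m],X[m,i],1))
for i in(0,1):
    q=(z>10)&(z<36)&(abs(V[...,1-i])<50)&(abs(V[...,i]-70)<12);print('base side',i,np.median(V[q][:,i]))
pt,_=grab_frame('top')
A=cv2.resize(pt[190:330,120:260],(390,390));b=cv2.resize(p[150:280,380:510],(390,390),interpolation=cv2.INTER_CUBIC)
save('end.png',np.hstack([A,b]))
E
```

```text
1022 rim z [121.67768861 122.95421873]
face 0 264 24.746381127321243 slope [-8.17215774e-03  2.55702305e+01]
face 1 107 25.100970616417353 slope [4.69751425e-03 2.46577961e+01]
base side 0 70.15565303634497
base side 1 70.03181673814889
```

View pics/end.png

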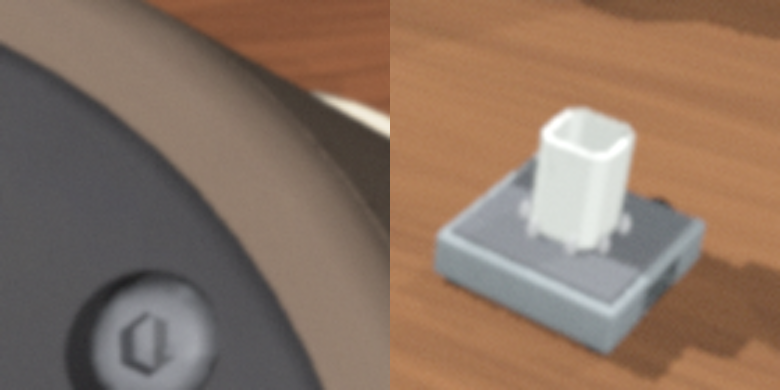

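The left half shows only the arm blocking the top camera. The right half shows the cup upright between the pegs at (585,180). Its faces are within about 0.5 mm of centred on the base, tilt is under 0.5°, and the rim is near 0.12 m as expected. I'll hand it in.

```bash
python3 -c "
from station import *
print(job_done())"
```

```text
the job is handed in; nothing more can be done
None
```

The white cup is upright, mouth up, on the deck between the pegs and centred within about 0.5 mm; I held it until it touched down, released it, and handed the job in at about 22 s of the 42 s limit, but no verdict came back and I didn't re-measure the can, washer and spoon afterwards.

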